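Shim a steel block snug in a sprung fixture

ROBOT

A 6-joint arm with a two-finger parallel gripper is mounted at the origin on a cart in front of the work surface, level with it; the furniture and walls round the work are solid. World frame = base frame: x ahead of the robot, y to its left, z up, the work surface at z = 0. Lengths are in m, angles in rad, forces in N, time in s.
With the tool pointing down it reaches from about 0.275 to 0.975 m from the base axis. Payload 8.4 kg.
Tool frame: the origin (TCP) lies at the very end of the fingers, on their centre line; the grasp point (between the pads) lies 19 mm behind it; z points along the fingers, y is the line along which they close (so a half turn about z gives the same grasp; the last joint's range is limited). The gripper opens to 92 mm and grips with 3 to 60 N. Pads are 20 mm wide; open, the fingers measure 128 mm over their backs; the gripper's body (75 mm by 189 mm) begins 69 mm behind the grasp point.
Start: joints at [-1.285, 0.353, 1.633, -0, 1.155, -0.002], TCP at [0.177, -0.599, 0.215] pointing down, gripper open.
Joint ranges: [-2.63, 2.63], [-0.92, 2.1], [0.06, 2.66], [-1.3, 4.44], [0, 2.69], [-3.02, 3.02]. Speed limits (rad/s): [2.22, 2.22, 2.79, 3.14, 3.14, 3.14].

INTERFACE

Orientations are given as a unit quaternion [x, y, z, w].
In Python, from workcell import bot, get_image gives the robot as it stands.
- The arm moves only by the shell command python3 -m jog 'ROWS' [FORCE]. ROWS is JSON, a list of rows, each an object with "linear": the shift along the tool's x, y, z in cm, a list of three; "roll": the turn about the tool's z in degrees; "hand": the opening, from 0 (shut) to 1 (fully open). A call has exactly 10 rows; each row is the pose to reach, as a shift and turn from the pose commanded when the call began, along the tool's axes at that moment; what a row does not reach only later rows make up. A row lasts 1/10 s, in which the tool goes at most 50 mm and 8.59 degrees, less where a joint would pass 70% of its speed; a pose out of reach is approached as far as the arm can. A call with a gripper value outside its range is refused whole. The fingers move at their own pace and stop on an object; FORCE is the grip in N (left out, the last holds). Time passes only in rows, so rows that repeat a pose let the fingers close, or fill a call up. It gives the time, the measured TCP pose, the force, the opening and the grip force at its end, in the units of the state.
- bot.sense(): the state, without advancing time (a new reading comes with each control period).
- get_image(name): name is "scene" or "top"; returns a dict with "image" (480x640x3 uint8, red, green, blue), "fx", "fy", "cx", "cy" (pixels), "world_to_cam" (4x4, takes a point from world to camera coordinates). Camera axes: x right, y up, looking along -z (the intrinsics and any distortion apply to the point x, -y, -z); pixel columns grow to the right and rows downward; lengths in m; the calibration is good to about 2 mm. A picture is of the moment at which its call begins. There is no depth.
- bot.job_done(): hands the job in; it is judged then, once.
The state is a dict: "time": time; "qpos": joint angles; "joint_vel": joint speeds; "joint_efforts": joint torques, N m; "eef_pos": TCP position; "ee_rot": TCP orientation; "contact_force": force on the tool from outside, world axes, zero at the start; "moment": the same for the moment, N m; "finger_gap": finger opening in m; "grip_force": force on a finger pad.
Only numpy, scipy, OpenCV 4.12 (cv2) and the standard library are available. Lean on these libraries where they do the work, as an engineer would, in place of code of your own. Each camera call takes 0.05 s, during which the arm holds its last target. There are 200 camera calls.

TASK

Pack the gap between the steel block and the sprung jaw of the fixture: take shim plates from the wooden rack and hang them in the gap one at a time, fully down on the rails, until the pack is snug and holds the jaw pressed back by 1 to 6 mm. Use only plates that suit: do not force the jaw back beyond 10 mm at any time, leave every plate you do not need hanging in the rack, and do not disturb the spirit lamp, the tin and the bur block.

Things in the scene. Friction and masses are not known exactly. Their poses are not given: they have to be found in the camera images.
- fixture: Steel fixture fixed to the bench, 124 (x) x 80 x 36 mm; origin: centre of its underside. Rails along x, 16 mm thick, at y = +-32 mm, tops 36 mm up; block between them at the -x side, sprung jaw at +x. Plates hang across the rails, x along the fixture's x (either way round), blade bottom 14 mm and tab centre 57.5 mm above the bench. A screw knob sticks out at -x.
- jaw (a joint): Sprung aluminium jaw at the fixture's +x side, sliding along the fixture's x. 0: at rest; grows (m) as it is pressed back to +x; hard stop at 0.012. Spring about 1.5 N at rest, 3.5 N at 6 mm.
- jaw_face (a point): Middle of the jaw's upright face, 44 mm wide, 11 to 24 mm above the bench; moves with the jaw; at rest at x = +10 mm in the fixture's frame; same axes. Above it the mouth is bevelled, leaning back 8 mm up to 40 mm high, so a plate lowered beside the block or earlier plates wedges the jaw back by itself.
- block_centre (a point): Centre of the dark steel block fixed in the fixture: 38 mm along the fixture's x, 44 in y, 22 high, top 32 mm above the bench. Same axes as the fixture. The gap is from its +x face (19 mm from this point) to the jaw's face: 7.5 to 16.5 mm with the jaw at rest.
- rack: Wooden rack fixed to the bench, 124 (x) x 80 mm; origin: centre of its underside. Rails along x as on the fixture (16 mm thick at y = +-32 mm, tops 36 mm up), stations at x = -36, 0, +36 mm, each between ridges 4 mm high, 6.5 mm either side. At the start one plate hangs in each, in any order, x along the rack's x, tab centre 57.5 mm above the bench.
- thin_tab (a point): Steel shim plate 4 mm thick (x), 56 mm high: blade 42 mm wide (y), 22 deep, round bottom edge; above it shoulders 78 wide, 8 high, round on top, that hang on the rails; on top an equally thick grip tab 8 wide (y), 26 high, in the middle of the plate. Point: the tab's centre, 43.5 mm above the blade's bottom, mid-thickness; z up. Grasp the tab across its 8 mm.
- middle_tab (a point): Steel shim plate 6 mm thick (x), 56 mm high: blade 42 mm wide (y), 22 deep, round bottom edge; above it shoulders 78 wide, 8 high, round on top, that hang on the rails; on top an equally thick grip tab 8 wide (y), 26 high, its centre 34 mm to the -y side of the plate's middle. Point: the tab's centre, 43.5 mm above the blade's bottom, mid-thickness; z up. Grasp the tab across its 8 mm.
- thick_tab (a point): Steel shim plate 8 mm thick (x), 56 mm high: blade 42 mm wide (y), 22 deep, round bottom edge; above it shoulders 78 wide, 8 high, round on top, that hang on the rails; on top an equally thick grip tab 8 wide (y), 26 high, its centre 34 mm to the +y side of the plate's middle. Point: the tab's centre, 43.5 mm above the blade's bottom, mid-thickness; z up. Grasp the tab across its 8 mm.
- spirit_lamp_mid (a point): Glass spirit lamp with brass cap, 69 mm across, 74 mm high, behind the work. Bystander, loose. This point is on its axis, 15 mm above its underside.
- gold_tin_mid (a point): Low round tin of wire bits, 67 mm across, 20 mm high. Bystander, loose. This point is on its axis, 15 mm above its underside.
- bur_block_mid (a point): Metal block full of rotary burs, 30 x 62 mm, 54 mm high with the burs, between rack and fixture. Bystander, loose. This point is on its axis, 15 mm above its underside.
Mind the look-alikes: they are no part of the job. Leave any blue look-alike of the part that bears thin_tab alone. What is shaped like the part that bears middle_tab but purple is not meant.

How it is judged:
On the way, in this order (a step that is already met when the one before it is completed fails the run):
1. a first plate hangs alone in the gap, fully down and let go ((((angle between thin_tab's own z axis and vertical below 0.12 rad and angle between the x axis of thin_tab and the x axis of fixture, either way round below 0.15 rad and z of thin_tab in the frame of fixture between 0.0545 and 0.0605 m and y of thin_tab in the frame of fixture between -0.041 and 0.041 m and x of thin_tab in the frame of fixture between -0.009 and 0.024 m) and contact force between thin and the fingers below 0.1 N and not (angle between middle_tab's own z axis and vertical below 0.12 rad and angle between the x axis of middle_tab and the x axis of fixture, either way round below 0.15 rad and z of middle_tab in the frame of fixture between 0.0545 and 0.0605 m and y of middle_tab in the frame of fixture between -0.041 and 0.041 m and x of middle_tab in the frame of fixture between -0.009 and 0.024 m) and not (angle between thick_tab's own z axis and vertical below 0.12 rad and angle between the x axis of thick_tab and the x axis of fixture, either way round below 0.15 rad and z of thick_tab in the frame of fixture between 0.0545 and 0.0605 m and y of thick_tab in the frame of fixture between -0.041 and 0.041 m and x of thick_tab in the frame of fixture between -0.009 and 0.024 m)) or ((angle between middle_tab's own z axis and vertical below 0.12 rad and angle between the x axis of middle_tab and the x axis of fixture, either way round below 0.15 rad and z of middle_tab in the frame of fixture between 0.0545 and 0.0605 m and y of middle_tab in the frame of fixture between -0.041 and 0.041 m and x of middle_tab in the frame of fixture between -0.009 and 0.024 m) and contact force between middle and the fingers below 0.1 N and not (angle between thin_tab's own z axis and vertical below 0.12 rad and angle between the x axis of thin_tab and the x axis of fixture, either way round below 0.15 rad and z of thin_tab in the frame of fixture between 0.0545 and 0.0605 m and y of thin_tab in the frame of fixture between -0.041 and 0.041 m and x of thin_tab in the frame of fixture between -0.009 and 0.024 m) and not (angle between thick_tab's own z axis and vertical below 0.12 rad and angle between the x axis of thick_tab and the x axis of fixture, either way round below 0.15 rad and z of thick_tab in the frame of fixture between 0.0545 and 0.0605 m and y of thick_tab in the frame of fixture between -0.041 and 0.041 m and x of thick_tab in the frame of fixture between -0.009 and 0.024 m)) or ((angle between thick_tab's own z axis and vertical below 0.12 rad and angle between the x axis of thick_tab and the x axis of fixture, either way round below 0.15 rad and z of thick_tab in the frame of fixture between 0.0545 and 0.0605 m and y of thick_tab in the frame of fixture between -0.041 and 0.041 m and x of thick_tab in the frame of fixture between -0.009 and 0.024 m) and contact force between thick and the fingers below 0.1 N and not (angle between thin_tab's own z axis and vertical below 0.12 rad and angle between the x axis of thin_tab and the x axis of fixture, either way round below 0.15 rad and z of thin_tab in the frame of fixture between 0.0545 and 0.0605 m and y of thin_tab in the frame of fixture between -0.041 and 0.041 m and x of thin_tab in the frame of fixture between -0.009 and 0.024 m) and not (angle between middle_tab's own z axis and vertical below 0.12 rad and angle between the x axis of middle_tab and the x axis of fixture, either way round below 0.15 rad and z of middle_tab in the frame of fixture between 0.0545 and 0.0605 m and y of middle_tab in the frame of fixture between -0.041 and 0.041 m and x of middle_tab in the frame of fixture between -0.009 and 0.024 m)))), for 0.2 s.
2. a second plate hangs beside it, fully down and let go ((((angle between thin_tab's own z axis and vertical below 0.12 rad and angle between the x axis of thin_tab and the x axis of fixture, either way round below 0.15 rad and z of thin_tab in the frame of fixture between 0.0545 and 0.0605 m and y of thin_tab in the frame of fixture between -0.041 and 0.041 m and x of thin_tab in the frame of fixture between -0.009 and 0.024 m) and (angle between middle_tab's own z axis and vertical below 0.12 rad and angle between the x axis of middle_tab and the x axis of fixture, either way round below 0.15 rad and z of middle_tab in the frame of fixture between 0.0545 and 0.0605 m and y of middle_tab in the frame of fixture between -0.041 and 0.041 m and x of middle_tab in the frame of fixture between -0.009 and 0.024 m) and contact force between each of thin, middle and the fingers below 0.1 N) or ((angle between thin_tab's own z axis and vertical below 0.12 rad and angle between the x axis of thin_tab and the x axis of fixture, either way round below 0.15 rad and z of thin_tab in the frame of fixture between 0.0545 and 0.0605 m and y of thin_tab in the frame of fixture between -0.041 and 0.041 m and x of thin_tab in the frame of fixture between -0.009 and 0.024 m) and (angle between thick_tab's own z axis and vertical below 0.12 rad and angle between the x axis of thick_tab and the x axis of fixture, either way round below 0.15 rad and z of thick_tab in the frame of fixture between 0.0545 and 0.0605 m and y of thick_tab in the frame of fixture between -0.041 and 0.041 m and x of thick_tab in the frame of fixture between -0.009 and 0.024 m) and contact force between each of thin, thick and the fingers below 0.1 N) or ((angle between middle_tab's own z axis and vertical below 0.12 rad and angle between the x axis of middle_tab and the x axis of fixture, either way round below 0.15 rad and z of middle_tab in the frame of fixture between 0.0545 and 0.0605 m and y of middle_tab in the frame of fixture between -0.041 and 0.041 m and x of middle_tab in the frame of fixture between -0.009 and 0.024 m) and (angle between thick_tab's own z axis and vertical below 0.12 rad and angle between the x axis of thick_tab and the x axis of fixture, either way round below 0.15 rad and z of thick_tab in the frame of fixture between 0.0545 and 0.0605 m and y of thick_tab in the frame of fixture between -0.041 and 0.041 m and x of thick_tab in the frame of fixture between -0.009 and 0.024 m) and contact force between each of middle, thick and the fingers below 0.1 N))), for 0.2 s.
At the end, for the whole second after the job is handed in: The jaw is held back by 1 to 6 mm. Every plate hangs upright (within 0.12 rad), square (within 0.15 rad) and fully down (within 3 mm), at rest, either in the gap of the fixture or in the rack (value of joint jaw between 0.001 and 0.006 m and ((angle between thin_tab's own z axis and vertical below 0.12 rad and angle between the x axis of thin_tab and the x axis of fixture, either way round below 0.15 rad and z of thin_tab in the frame of fixture between 0.0545 and 0.0605 m and y of thin_tab in the frame of fixture between -0.041 and 0.041 m and x of thin_tab in the frame of fixture between -0.009 and 0.024 m) or (angle between thin_tab's own z axis and vertical below 0.12 rad and angle between the x axis of thin_tab and the x axis of rack, either way round below 0.15 rad and z of thin_tab in the frame of rack between 0.0545 and 0.0605 m and y of thin_tab in the frame of rack between -0.041 and 0.041 m and x of thin_tab in the frame of rack between -0.055 and 0.055 m)) and ((angle between middle_tab's own z axis and vertical below 0.12 rad and angle between the x axis of middle_tab and the x axis of fixture, either way round below 0.15 rad and z of middle_tab in the frame of fixture between 0.0545 and 0.0605 m and y of middle_tab in the frame of fixture between -0.041 and 0.041 m and x of middle_tab in the frame of fixture between -0.009 and 0.024 m) or (angle between middle_tab's own z axis and vertical below 0.12 rad and angle between the x axis of middle_tab and the x axis of rack, either way round below 0.15 rad and z of middle_tab in the frame of rack between 0.0545 and 0.0605 m and y of middle_tab in the frame of rack between -0.041 and 0.041 m and x of middle_tab in the frame of rack between -0.055 and 0.055 m)) and ((angle between thick_tab's own z axis and vertical below 0.12 rad and angle between the x axis of thick_tab and the x axis of fixture, either way round below 0.15 rad and z of thick_tab in the frame of fixture between 0.0545 and 0.0605 m and y of thick_tab in the frame of fixture between -0.041 and 0.041 m and x of thick_tab in the frame of fixture between -0.009 and 0.024 m) or (angle between thick_tab's own z axis and vertical below 0.12 rad and angle between the x axis of thick_tab and the x axis of rack, either way round below 0.15 rad and z of thick_tab in the frame of rack between 0.0545 and 0.0605 m and y of thick_tab in the frame of rack between -0.041 and 0.041 m and x of thick_tab in the frame of rack between -0.055 and 0.055 m)) and linear speed of each of thin, middle, thick below 0.01 m/s); the robot touches nothing.
It fails at once if the jaw is forced back beyond 10 mm (value of joint jaw above 0.01 m).
It fails at once if the spirit lamp is moved by more than 15 mm or tipped (distance of spirit_lamp_mid from where it was at the start of the episode above 0.015 m or angle between spirit_lamp_mid's own z axis and vertical above 0.3 rad).
It fails at once if the gold tin is moved by more than 15 mm or tipped (distance of gold_tin_mid from where it was at the start of the episode above 0.015 m or angle between gold_tin_mid's own z axis and vertical above 0.3 rad).
It fails at once if the bur block is moved by more than 15 mm or tipped (distance of bur_block_mid from where it was at the start of the episode above 0.015 m or angle between bur_block_mid's own z axis and vertical above 0.3 rad).
It also fails if it takes over 72 s, if anything falls off the work surface, if the arm or the gripper's body presses on something with over 40 N, if the wrist force passes 120 N, or if a joint passes its speed limit or range.

## Working session

There is one attempt and no reset: what is moved stays moved. The work goes in short steps, Python scripts to look and compute and a shell command to move; the robot and the scene stay as the last step left them, time stands still between calls to the robot, and variables do not carry over. Pictures are saved under pics/ and viewed, at most 14 in all, crops included, and the job is handed in when it is done.

```bash
mkdir -p pics; ls; cat > h.py <<'E'
import numpy as np,cv2
from workcell import bot,get_image
def grab(n,f):
    d=get_image(n); cv2.imwrite(f'pics/{f}.png',d['image'][:,:,::-1]); np.savez(f'pics/{f}.npz',**{k:v for k,v in d.items() if v is not None}); return d
E
python3 - <<'E'
from h import *
for n in ("scene","top"):
    d=grab(n,n+'0'); print(n,d.keys(),d['fx'],d['fy'],d['cx'],d['cy'],np.round(d['world_to_cam'],3).tolist())
s=bot.sense();print(s['time'],s['eef_pos'],s['ee_rot'],s['finger_gap'],s['contact_force'])
E
```

```text
pics
scene dict_keys(['image', 'fx', 'fy', 'cx', 'cy', 'world_to_cam']) 537.7052896595986 537.7052896595986 321.5592574799106 238.60425769424643 [[-0.653, -0.756, -0.026, 0.311], [0.356, -0.338, 0.871, -0.265], [-0.668, 0.56, 0.49, -0.521], [0.0, 0.0, 0.0, 1.0]]
top dict_keys(['image', 'fx', 'fy', 'cx', 'cy', 'world_to_cam']) 462.8220293222974 462.8220293222974 312.8824673123803 235.11601524150998 [[-0.02, -1.0, 0.001, -0.034], [0.998, -0.02, 0.064, -0.519], [-0.064, 0.002, 0.998, -0.923], [0.0, 0.0, 0.0, 1.0]]
0.1 [ 0.17726418 -0.59887307  0.21395509] [ 9.89664475e-01  1.43401012e-01 -9.46899440e-05 -6.07260048e-04] 0.0919794871082392 [-0.24512362  0.74815833 -0.33665442]
```

View pics/scene0.png

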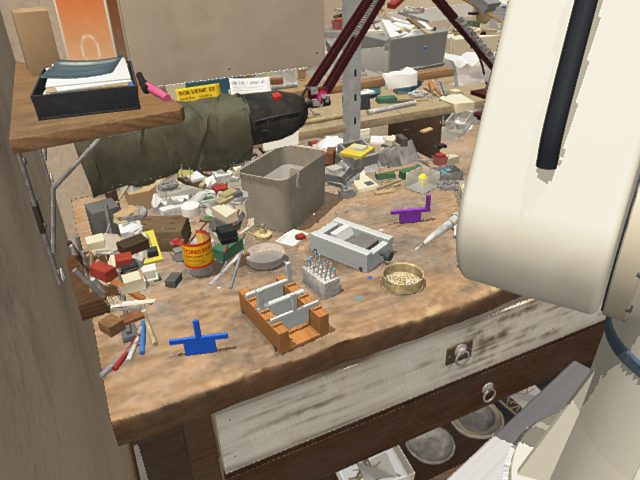

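View pics/top0.png

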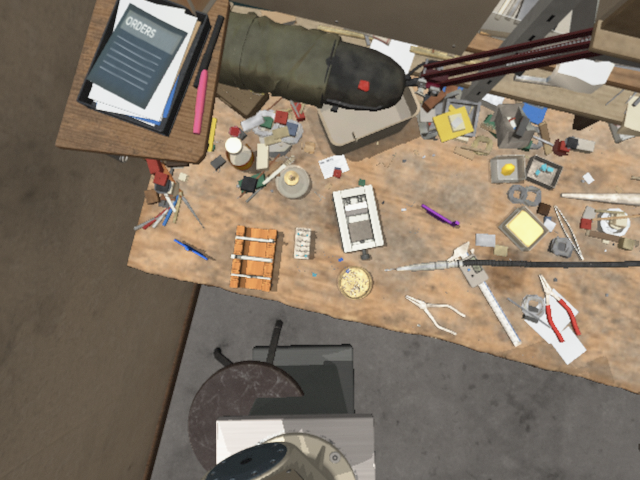

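The scene view has the orange rack at about (283,312), with the bur block at (321,277), the fixture at (352,243), the tin at (403,278) and the lamp at (266,250). In the top view the rack is at (255,257) and the fixture at (358,218), knob down.

Candidates for the plates, top pixels:
- Three light steel plates in the rack at about (255,238), (250,258) and (250,277). These are the ones to use.
- A blue look-alike at (192,248), to leave.
- A purple look-alike at (440,215), to leave.

Next I check the choice in a close crop.

```bash
python3 - <<'E'
import cv2,numpy as np
a=cv2.imread('pics/top0.png')[180:295,225:390]; b=cv2.imread('pics/scene0.png')[210:355,230:400]
a=cv2.resize(a,None,fx=4.8,fy=4.8,interpolation=cv2.INTER_CUBIC);cv2.imwrite('pics/ctop.png',a)
b=cv2.resize(b,None,fx=4,fy=4,interpolation=cv2.INTER_CUBIC);cv2.imwrite('pics/cscene.png',b)
E
```

```text
(no output)
```

View pics/ctop.png

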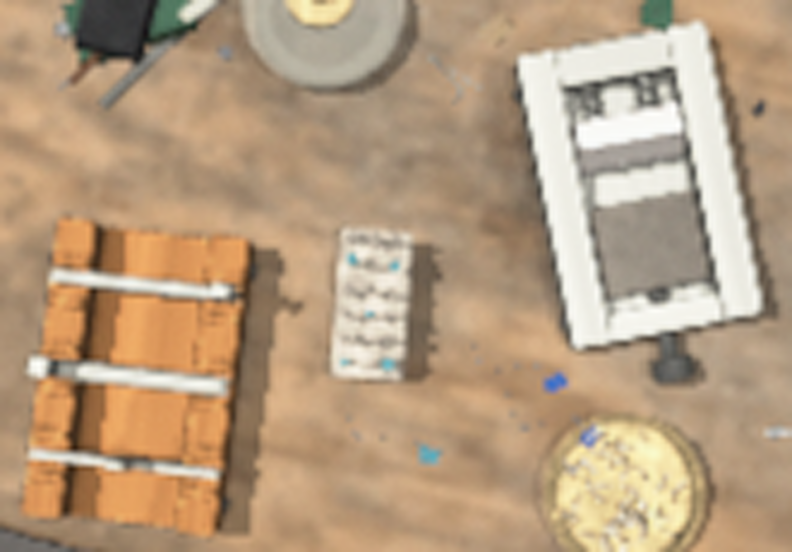

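View pics/cscene.png

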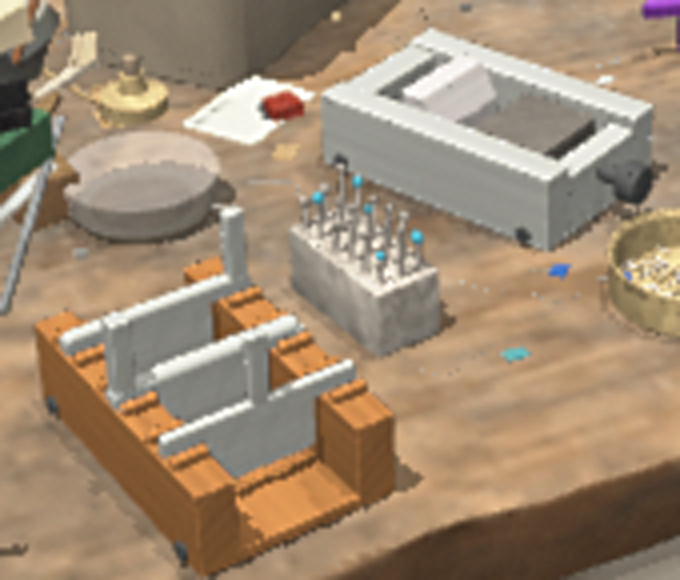

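The top crop shows the fixture with its knob at the bottom, so its +x points up in the image. The block is at crop v 205-295, the gap at about v 170-205 and the jaw at v 105-170.

In the rack, all three plates are plain steel:
- The top one (v≈285) has its tab at the right end.
- The middle one (v≈375) is the widest and has its tab at the left end.
- The bottom one (v≈463) is thin with a centre tab.

Next I measure poses.

```bash
cat >> h.py <<'E'
def load(f): return dict(np.load(f'pics/{f}.npz'))
def ray(d,uv,z):
    W=d['world_to_cam'];R,t=W[:3,:3],W[:3,3]
    uv=np.atleast_2d(uv).astype(float)
    c=np.stack([(uv[:,0]-d['cx'])/d['fx'],-(uv[:,1]-d['cy'])/d['fy'],-np.ones(len(uv))],1)
    w=c@R; C=-R.T@t; s=(z-C[2])/w[:,2]; return C+w*s[:,None]
def proj(d,P):
    P=np.atleast_2d(P); c=P@d['world_to_cam'][:3,:3].T+d['world_to_cam'][:3,3]
    return np.stack([d['cx']+d['fx']*c[:,0]/-c[:,2],d['cy']-d['fy']*c[:,1]/-c[:,2]],1)
def rect(d,mask,z):
    n,l,s,c=cv2.connectedComponentsWithStats(mask.astype(np.uint8)); k=1+np.argmax(s[1:,4])
    ct=max(cv2.findContours((l==k).astype(np.uint8),cv2.RETR_EXTERNAL,cv2.CHAIN_APPROX_NONE)[0],key=len)[:,0]
    w=ray(d,ct,z)[:,:2]; (x,y),(a,b),an=cv2.minAreaRect((w*1000).astype(np.float32)); return x,y,a,b,an
def box(m,u0,u1,v0,v1):
    o=np.zeros_like(m);o[v0:v1,u0:u1]=m[v0:v1,u0:u1];return o
def rectify(d,x,y,yaw,z,nx=70,ny=50,k=4):
    # rows: local +x up, columns: local +y left; k px/mm
    X,Y=np.meshgrid(np.arange(nx,-nx,-1/k)/1000,np.arange(ny,-ny,-1/k)/1000,indexing='ij')
    c,s=np.cos(yaw),np.sin(yaw)
    P=np.stack([x+c*X-s*Y,y+s*X+c*Y,np.full_like(X,z)],-1).reshape(-1,3)
    uv=proj(d,P).astype(np.float32).reshape(*X.shape,2)
    return cv2.remap(d['image'],uv[...,0],uv[...,1],cv2.INTER_CUBIC)
E
python3 - <<'E'
from h import *
d=load('top0');im=d['image'].astype(int);hsv=cv2.cvtColor(d['image'],cv2.COLOR_RGB2HSV)
white=box((hsv[...,1]<45)&(hsv[...,2]>190),325,392,180,256)
print('fix',np.round(rect(d,white,.036),1))
H,S,V=hsv[...,0],hsv[...,1],hsv[...,2]
orange=box((H<18)&(S>140)&(V>90),225,282,222,296)
print('rack',np.round(rect(d,cv2.morphologyEx(orange.astype(np.uint8),cv2.MORPH_CLOSE,np.ones((7,7))),.036),1))
for n,uv,z in (('bur',(302.5,243.5),.03),('tin',(354.5,282),.02),('lamp',(292,181),.03)): print(n,ray(d,uv,z).round(3))
E
```

```text
fix [ 549.6 -134.4  124.2   80.2    9.8]
rack [474.   75.   80.  121.5  82.5]
bur [[ 0.501 -0.023  0.03 ]]
tin [[ 0.422 -0.126  0.02 ]]
lamp [[ 0.627 -0.004  0.03 ]]
```

```bash
python3 - <<'E'
from h import *
d=load('top0');r=np.radians
f=rectify(d,.5496,-.1344,r(9.8),.036); k=rectify(d,.474,.075,r(-7.5),.040)
cv2.imwrite('pics/rect.png',np.hstack([f,k])[:,:,::-1])
g=f.astype(float).mean(2)[:, 200-48:200+48].mean(1)
print('fix', [(70-i/4,int(g[i])) for i in range(0,560,4)][10:125])
e=np.gradient(cv2.GaussianBlur(g[:,None],(1,9),0)[:,0]); 
print('edges z36',[(70-i/4,round(e[i],1)) for i in range(1,559) if abs(e[i])>1.5 and abs(e[i])>=abs(e[i-1]) and abs(e[i])>=abs(e[i+1])])
E
```

```text
fix [(60.0, 218), (59.0, 233), (58.0, 235), (57.0, 232), (56.0, 232), (55.0, 232), (54.0, 232), (53.0, 232), (52.0, 232), (51.0, 232), (50.0, 234), (49.0, 235), (48.0, 231), (47.0, 214), (46.0, 170), (45.0, 115), (44.0, 90), (43.0, 103), (42.0, 126), (41.0, 148), (40.0, 166), (39.0, 178), (38.0, 184), (37.0, 186), (36.0, 185), (35.0, 185), (34.0, 183), (33.0, 176), (32.0, 181), (31.0, 198), (30.0, 220), (29.0, 236), (28.0, 247), (27.0, 249), (26.0, 247), (25.0, 247), (24.0, 248), (23.0, 248), (22.0, 249), (21.0, 249), (20.0, 244), (19.0, 226), (18.0, 195), (17.0, 166), (16.0, 156), (15.0, 157), (14.0, 160), (13.0, 161), (12.0, 161), (11.0, 157), (10.0, 148), (9.0, 138), (8.0, 133), (7.0, 149), (6.0, 182), (5.0, 213), (4.0, 230), (3.0, 237), (2.0, 237), (1.0, 236), (0.0, 236), (-1.0, 236), (-2.0, 237), (-3.0, 237), (-4.0, 234), (-5.0, 222), (-6.0, 196), (-7.0, 165), (-8.0, 147), (-9.0, 143), (-10.0, 143), (-11.0, 143), (-12.0, 142), (-13.0, 141), (-14.0, 141), (-15.0, 141), (-16.0, 141), (-17.0, 141), (-18.0, 141), (-19.0, 141), (-20.0, 140), (-21.0, 140), (-22.0, 141), (-23.0, 141), (-24.0, 141), (-25.0, 140), (-26.0, 140), (-27.0, 140), (-28.0, 141), (-29.0, 141), (-30.0, 142), (-31.0, 143), (-32.0, 143), (-33.0, 143), (-34.0, 143), (-35.0, 143), (-36.0, 143), (-37.0, 143), (-38.0, 144), (-39.0, 144), (-40.0, 144), (-41.0, 143), (-42.0, 136), (-43.0, 127), (-44.0, 121), (-45.0, 128), (-46.0, 149), (-47.0, 171), (-48.0, 181), (-49.0, 188), (-50.0, 202), (-51.0, 221), (-52.0, 237), (-53.0, 244), (-54.0, 243)]
edges z36 [(61.0, np.float64(6.5)), (45.75, np.float64(-13.3)), (42.25, np.float64(5.8)), (33.75, np.float64(-1.5)), (30.75, np.float64(5.2)), (18.25, np.float64(-7.9)), (9.5, np.float64(-2.6)), (6.0, np.float64(8.2)), (-6.25, np.float64(-7.5)), (-42.5, np.float64(-2.3)), (-46.0, np.float64(5.7)), (-50.5, np.float64(4.6)), (-62.25, np.float64(-14.9)), (-65.25, np.float64(3.9))]
```

View pics/rect.png

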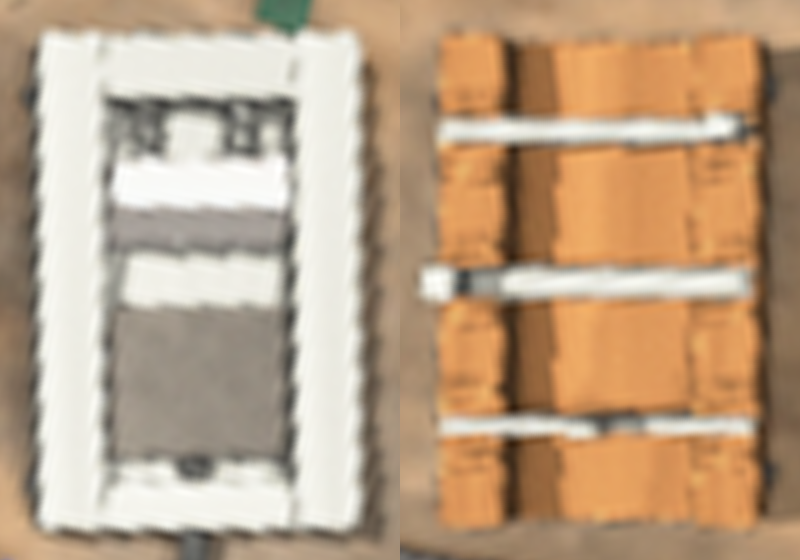

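The rectified view (4 px/mm) shows the block edge at row 305 and the jaw top edge at row 207, so the gap is about 15.5 mm and 18 mm of plates fits it. That means all three plates. The plates lie square in the rack at rows 130, 284 and 426. I check the tab positions against the scene view and work out the move.

```bash
python3 - <<'E'
from h import *
d=load('scene0')
for n,p,m in (('thick',(.4776,.1098,.0705),(259.2,289.5)),('middle',(.5067,.0371,.0705),(288.2,262.5)),('thin',(.4378,.0803,.0705),(294.5,293.7))): print(n,proj(d,p).round(1),m)
# fixture corners
c,s=np.cos(np.radians(9.8)),np.sin(np.radians(9.8))
for X,Y in ((.062,.04),(-.062,.04),(-.062,-.04)): print(proj(d,(.5496+c*X-s*Y,-.1344+s*X+c*Y,.036)).round(1))
def tool(dx,dy,yaw): y=np.radians(yaw);return np.round([100*(np.cos(y)*dx+np.sin(y)*dy),100*(np.sin(y)*dx-np.cos(y)*dy)],2)
e=bot.sense()['eef_pos']; print(tool(.4776-e[0],.1098-e[1],16.49))
E
```

```text
thick [[259.5 289.7]] (259.2, 289.5)
middle [[288.2 262.5]] (288.2, 262.5)
thin [[294.1 293.4]] (294.5, 293.7)
[[310. 233.]]
[[367.4 254.7]]
[[393.9 235.7]]
[ 48.91 -59.43]
```

```bash
python3 -m jog '[{"linear":[5,-6,0],"roll":5,"hand":0.2},{"linear":[8,-9.5,0],"roll":10,"hand":0.2},{"linear":[11,-13,0],"roll":15,"hand":0.2},{"linear":[14,-17,0],"roll":20,"hand":0.2},{"linear":[17,-21,0],"roll":24,"hand":0.2},{"linear":[20,-24.5,0],"roll":24,"hand":0.2},{"linear":[23,-28,0],"roll":24,"hand":0.2},{"linear":[24.4,-29.7,0],"roll":24,"hand":0.2},{"linear":[24.4,-29.7,0],"roll":24,"hand":0.2},{"linear":[24.4,-29.7,0],"roll":24,"hand":0.2}]' 30
cat >> h.py <<'E'
def go(x,y,z,yaw=None):
    s=bot.sense();e=s['eef_pos'];q=s['ee_rot'];w=2*np.arctan2(q[1],q[0]);w=(w+np.pi/2)%np.pi-np.pi/2
    from scipy.spatial.transform import Rotation as R
    M=R.from_quat(q).as_matrix();print('t',round(s['time'],2),'yaw',np.degrees(np.arctan2(M[1,0],M[0,0])).round(2),'tilt',M[2,2].round(5),'pos',np.round(e,4),'F',np.round(s['contact_force'],1),'gap',round(s['finger_gap']*1000,1))
    print('shift cm',np.round(M.T@(np.array([x,y,z])-e)*100,2))
E
python3 -c "
from h import *
go(.4776,.1098,.12)"
```

```text
time: 1.1
eef_pos: [0.3273, -0.2449, 0.2146]
ee_rot: [0.998, -0.064, 0.0, 0.0]
contact_force: [-0.2, -0.3, -0.1]
finger_gap: 0.0185
grip_force: 0.0
t 1.1 yaw -7.37 tilt -1.0 pos [ 0.3273 -0.2449  0.2146] F [-0.2 -0.3 -0.1] gap 18.5
shift cm [ 10.36 -37.11   9.45]
```

```bash
python3 -m jog '[{"linear":[1.3,-4.6,0],"roll":0,"hand":0.2},{"linear":[2.6,-9.2,0],"roll":0,"hand":0.2},{"linear":[3.9,-14,1],"roll":0,"hand":0.2},{"linear":[5.2,-18.5,2],"roll":0,"hand":0.2},{"linear":[6.5,-23,4],"roll":0,"hand":0.2},{"linear":[7.8,-27.5,6],"roll":0,"hand":0.2},{"linear":[9.1,-32,8],"roll":0,"hand":0.2},{"linear":[10.3,-36.5,10],"roll":0,"hand":0.2},{"linear":[10.36,-37.1,11.5],"roll":0,"hand":0.2},{"linear":[10.36,-37.1,11.5],"roll":0,"hand":0.2}]' 30
python3 -c "
from h import *
go(.4776,.1098,.047)
grab('scene','s1')
im=cv2.imread('pics/s1.png')[200:360,190:390];cv2.imwrite('pics/s1c.png',cv2.resize(im,None,fx=3.75,fy=3.75,interpolation=cv2.INTER_CUBIC))"
```

```text
time: 2.1
eef_pos: [0.4778, 0.1089, 0.0973]
ee_rot: [0.998, -0.065, -0.002, 0.001]
contact_force: [-0.5, -0.7, 0.3]
finger_gap: 0.0184
grip_force: 0.0
t 2.1 yaw -7.45 tilt -0.99999 pos [0.4778 0.1089 0.0973] F [-0.5 -0.7  0.3] gap 18.4
shift cm [-0.02 -0.09  5.03]
```

View pics/s1c.png

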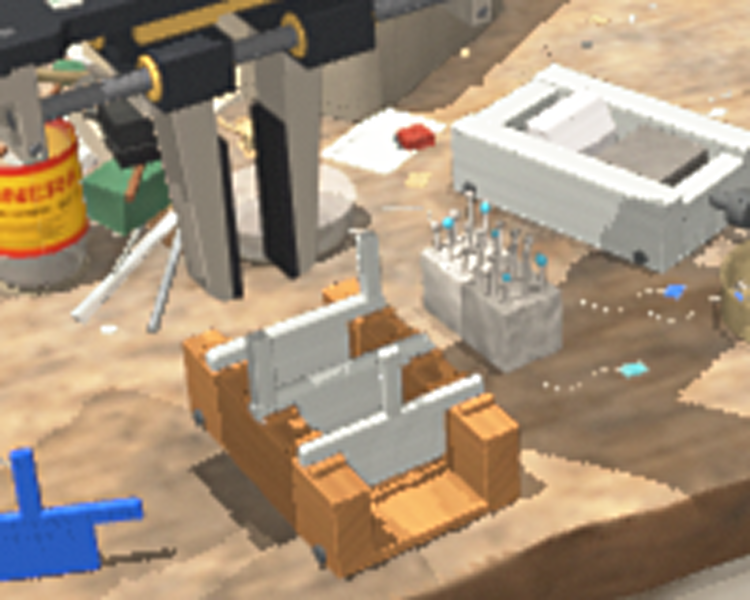

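The fingers are at crop (220,290) and (285,275), straddling the line above the thick tab at (258,335). I descend and grip.

```bash
python3 -m jog '[{"linear":[0,-0.1,1.5],"roll":0,"hand":0.2},{"linear":[0,-0.1,3],"roll":0,"hand":0.2},{"linear":[0,-0.1,4.2],"roll":0,"hand":0.2},{"linear":[0,-0.1,4.9],"roll":0,"hand":0.2},{"linear":[0,-0.1,4.9],"roll":0,"hand":0.2},{"linear":[0,-0.1,4.9],"roll":0,"hand":0.05},{"linear":[0,-0.1,4.9],"roll":0,"hand":0.05},{"linear":[0,-0.1,4.9],"roll":0,"hand":0.05},{"linear":[0,-0.1,4.9],"roll":0,"hand":0.05},{"linear":[0,-0.1,4.9],"roll":0,"hand":0.05}]' 30
python3 -c "
from h import *
go(.4776,.1098,.135)"
```

```text
time: 3.15
eef_pos: [0.4788, 0.1101, 0.0511]
ee_rot: [0.998, -0.065, 0.0, -0.0]
contact_force: [-0.2, -1.7, 6.1]
finger_gap: 0.0075
grip_force: 30.0
t 3.15 yaw -7.5 tilt -1.0 pos [0.4788 0.1101 0.0511] F [-0.2 -1.7  6.1] gap 7.5
shift cm [-0.11  0.04 -8.39]
```

```bash
python3 -m jog '[{"linear":[0,0,-2],"roll":0,"hand":0.05},{"linear":[0,0,-5.5],"roll":0,"hand":0.05},{"linear":[0,0,-8.4],"roll":0,"hand":0.05},{"linear":[1.5,3.5,-8.4],"roll":-4,"hand":0.05},{"linear":[3.5,7.5,-8.4],"roll":-9,"hand":0.05},{"linear":[5.5,12,-8.4],"roll":-14,"hand":0.05},{"linear":[7.5,16.5,-8.4],"roll":-17.3,"hand":0.05},{"linear":[9,19.5,-8.4],"roll":-17.3,"hand":0.05},{"linear":[9.2,20.05,-8.4],"roll":-17.3,"hand":0.05},{"linear":[9.2,20.05,-8.4],"roll":-17.3,"hand":0.05}]' 30
python3 -c "
from h import *
go(.5438,-.1009,.085)"
```

```text
time: 4.15
eef_pos: [0.5432, -0.1014, 0.1342]
ee_rot: [0.996, 0.084, -0.0, -0.0]
contact_force: [-0.1, 1.3, -0.8]
finger_gap: 0.0075
grip_force: 30.0
t 4.15 yaw 9.67 tilt -1.0 pos [ 0.5432 -0.1014  0.1342] F [-0.1  1.3 -0.8] gap 7.5
shift cm [ 0.08 -0.04  4.92]
```

```bash
python3 -m jog '[{"linear":[0.08,-0.04,2],"roll":0,"hand":0.05},{"linear":[0.08,-0.04,4],"roll":0,"hand":0.05},{"linear":[0.08,-0.04,4.9],"roll":0,"hand":0.05},{"linear":[0.08,-0.04,4.9],"roll":0,"hand":0.05},{"linear":[0.08,-0.04,4.9],"roll":0,"hand":0.05},{"linear":[0.08,-0.04,4.9],"roll":0,"hand":0.05},{"linear":[0.08,-0.04,4.9],"roll":0,"hand":0.05},{"linear":[0.08,-0.04,4.9],"roll":0,"hand":0.05},{"linear":[0.08,-0.04,4.9],"roll":0,"hand":0.05},{"linear":[0.08,-0.04,4.9],"roll":0,"hand":0.05}]' 30
python3 -c "
from h import *
go(.5438,-.1009,.085)
d=grab('scene','s2');t=grab('top','t2')
a=cv2.resize(cv2.imread('pics/s2.png')[195:285,280:420],None,fx=5.7,fy=5.7,interpolation=cv2.INTER_CUBIC)
cv2.imwrite('pics/s2c.png',a)
c,s=np.cos(np.radians(9.8)),np.sin(np.radians(9.8))
F=lambda X,Y,z:(.5496+c*X-s*Y,-.1344+s*X+c*Y,z)
# expected plate corners in scene crop: blade bottom +y / -y, -x face at X=-4
for n,P in (('shoulder end +y top',F(0,.039,.0785)),('shoulder end -y',F(0,-.039,.0785)),('bladebot+y',F(0,.021,.048)),('bladebot-y',F(0,-.021,.048)),('tabtop',F(0,.034,.1045))):
  print(n,((proj(d,P)-[280,195])*5.7).round())"
```

```text
time: 5.15
eef_pos: [0.5442, -0.1003, 0.0857]
ee_rot: [0.996, 0.085, 0.0, 0.0]
contact_force: [0.7, 0.3, -1.1]
finger_gap: 0.0076
grip_force: 30.0
t 5.15 yaw 9.78 tilt -1.0 pos [ 0.5442 -0.1003  0.0857] F [ 0.7  0.3 -1.1] gap 7.6
shift cm [-0.04  0.05  0.07]
shoulder end +y top [[329. 149.]]
shoulder end -y [[483.  55.]]
bladebot+y [[366. 216.]]
bladebot-y [[448. 164.]]
tabtop [[338.  63.]]
```

View pics/s2c.png

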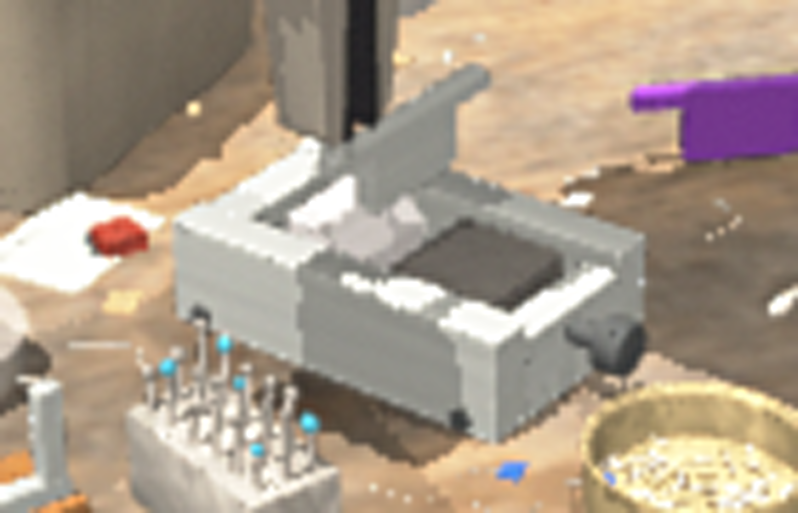

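The plate hangs square over the gap. The blade bottom edge runs from crop (358,208) to (455,155), near the prediction. I lower it past the block top with clearance, then feel for the block.

```bash
python3 -m jog '[{"linear":[0.1,0.05,0.4],"roll":0,"hand":0.05},{"linear":[0.1,0.05,0.8],"roll":0,"hand":0.05},{"linear":[0.1,0.05,1.2],"roll":0,"hand":0.05},{"linear":[0.1,0.05,1.6],"roll":0,"hand":0.05},{"linear":[0.1,0.05,1.9],"roll":0,"hand":0.05},{"linear":[0.1,0.05,2.2],"roll":0,"hand":0.05},{"linear":[0.1,0.05,2.4],"roll":0,"hand":0.05},{"linear":[0.1,0.05,2.4],"roll":0,"hand":0.05},{"linear":[0.05,0.05,2.4],"roll":0,"hand":0.05},{"linear":[0,0.05,2.4],"roll":0,"hand":0.05}]' 30
python3 -m jog '[{"linear":[-0.03,0,0],"roll":0,"hand":0.05},{"linear":[-0.06,0,0],"roll":0,"hand":0.05},{"linear":[-0.09,0,0],"roll":0,"hand":0.05},{"linear":[-0.12,0,0],"roll":0,"hand":0.05},{"linear":[-0.15,0,0],"roll":0,"hand":0.05},{"linear":[-0.15,0,0],"roll":0,"hand":0.05},{"linear":[-0.15,0,0],"roll":0,"hand":0.05},{"linear":[-0.15,0,0],"roll":0,"hand":0.05},{"linear":[-0.15,0,0],"roll":0,"hand":0.05},{"linear":[-0.15,0,0],"roll":0,"hand":0.05}]'
```

```text
time: 6.25
eef_pos: [0.5443, -0.1008, 0.0617]
ee_rot: [0.996, 0.085, 0.0, 0.0]
contact_force: [0.4, -0.5, -1.1]
finger_gap: 0.0073
grip_force: 30.0
time: 7.25
eef_pos: [0.5427, -0.101, 0.0616]
ee_rot: [0.996, 0.085, -0.0, -0.0]
contact_force: [-0.4, -0.0, -0.9]
finger_gap: 0.0076
grip_force: 30.0
```

```bash
python3 -m jog '[{"linear":[-0.02,0,0],"roll":0,"hand":0.05},{"linear":[-0.04,0,0],"roll":0,"hand":0.05},{"linear":[-0.06,0,0],"roll":0,"hand":0.05},{"linear":[-0.08,0,0],"roll":0,"hand":0.05},{"linear":[-0.1,0,0],"roll":0,"hand":0.05},{"linear":[-0.12,0,0],"roll":0,"hand":0.05},{"linear":[-0.15,0,0],"roll":0,"hand":0.05},{"linear":[-0.15,0,0],"roll":0,"hand":0.05},{"linear":[-0.15,0,0],"roll":0,"hand":0.05},{"linear":[-0.15,0,0],"roll":0,"hand":0.05}]'
```

```text
time: 8.25
eef_pos: [0.5416, -0.1012, 0.0617]
ee_rot: [0.996, 0.085, 0.0, 0.0]
contact_force: [3.7, 0.1, -1.6]
finger_gap: 0.0077
grip_force: 30.0
```

Contact came at local x ≈ -2.2, so the block face is at about -6.1 and the gap is about 16 mm. All three plates are confirmed. I back off slightly, seat and release.

```bash
python3 -m jog '[{"linear":[0.06,0,0],"roll":0,"hand":0.05},{"linear":[0.06,0,0.3],"roll":0,"hand":0.05},{"linear":[0.06,0,0.6],"roll":0,"hand":0.05},{"linear":[0.06,0,0.9],"roll":0,"hand":0.05},{"linear":[0.06,0,1.03],"roll":0,"hand":0.05},{"linear":[0.06,0,1.06],"roll":0,"hand":0.05},{"linear":[0.06,0,1.06],"roll":0,"hand":0.05},{"linear":[0.06,0,1.06],"roll":0,"hand":0.2},{"linear":[0.06,0,1.06],"roll":0,"hand":0.2},{"linear":[0.06,0,1.06],"roll":0,"hand":0.2}]'
python3 -m jog '[{"linear":[0,0,0],"roll":0,"hand":0.2},{"linear":[0,0,-1],"roll":0,"hand":0.2},{"linear":[0,0,-3],"roll":0,"hand":0.2},{"linear":[0,0,-5.5],"roll":0,"hand":0.2},{"linear":[0,0,-7],"roll":0,"hand":0.2},{"linear":[-1,-4,-7],"roll":5,"hand":0.2},{"linear":[-2,-8,-7],"roll":10,"hand":0.2},{"linear":[-2,-8,-7],"roll":17.3,"hand":0.2},{"linear":[-2,-8,-7],"roll":17.3,"hand":0.2},{"linear":[-2,-8,-7],"roll":17.3,"hand":0.2}]'
python3 -c "
from h import *
go(.5067,.0371,.0505)
d=grab('scene','s3');t=grab('top','t3')
a=cv2.resize(cv2.imread('pics/s3.png')[195:285,280:420],None,fx=5.7,fy=5.7,interpolation=cv2.INTER_CUBIC)
cv2.imwrite('pics/s3c.png',a)"
```

```text
time: 9.25
eef_pos: [0.5409, -0.1011, 0.0505]
ee_rot: [0.996, 0.085, -0.001, -0.0]
contact_force: [-0.1, 0.1, -0.5]
finger_gap: 0.0182
grip_force: 0.0
time: 10.25
eef_pos: [0.509, -0.0259, 0.1216]
ee_rot: [0.998, -0.064, 0.0, 0.0]
contact_force: [0.5, 0.9, 0.9]
finger_gap: 0.0186
grip_force: 0.0
t 10.25 yaw -7.3 tilt -1.0 pos [ 0.509  -0.0259  0.1216] F [0.5 0.9 0.9] gap 18.6
shift cm [-1.03 -6.22  7.11]
```

View pics/s3c.png

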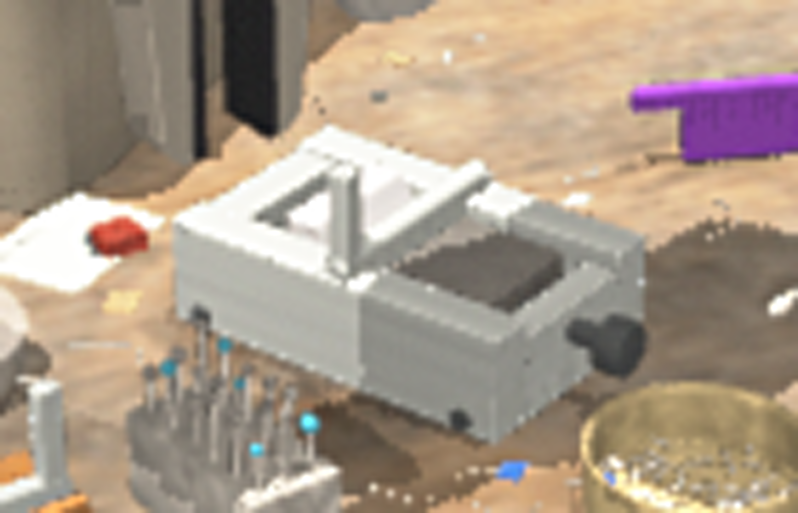

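The thick plate is fully seated, tab at crop (343,165), and the jaw is untouched. Next the middle plate.

```bash
python3 -m jog '[{"linear":[-0.5,-3,0],"roll":0.2,"hand":0.2},{"linear":[-1.03,-6.2,0],"roll":0.2,"hand":0.2},{"linear":[-1.03,-6.2,0],"roll":0.2,"hand":0.2},{"linear":[-1.03,-6.2,2],"roll":0.2,"hand":0.2},{"linear":[-1.03,-6.2,4],"roll":0.2,"hand":0.2},{"linear":[-1.03,-6.2,5.5],"roll":0.2,"hand":0.2},{"linear":[-1.03,-6.2,6.5],"roll":0.2,"hand":0.2},{"linear":[-1.03,-6.2,7.1],"roll":0.2,"hand":0.2},{"linear":[-1.03,-6.2,7.1],"roll":0.2,"hand":0.2},{"linear":[-1.03,-6.2,7.1],"roll":0.2,"hand":0.2}]' 30
python3 -m jog '[{"linear":[0,0,0],"roll":0,"hand":0.05},{"linear":[0,0,0],"roll":0,"hand":0.05},{"linear":[0,0,0],"roll":0,"hand":0.05},{"linear":[0,0,0],"roll":0,"hand":0.05},{"linear":[0,0,0],"roll":0,"hand":0.05},{"linear":[0,0,0],"roll":0,"hand":0.05},{"linear":[0,0,-2],"roll":0,"hand":0.05},{"linear":[0,0,-5],"roll":0,"hand":0.05},{"linear":[0,0,-8.4],"roll":0,"hand":0.05},{"linear":[0,0,-8.4],"roll":0,"hand":0.05}]'
python3 -c "
from h import *
c,s=np.cos(np.radians(9.8)),np.sin(np.radians(9.8))
F=lambda X,Y:(.5496+c*X-s*Y,-.1344+s*X+c*Y)
go(*F(.0075,-.034),.134)
t=load('t3');f=rectify(t,.5496,-.1344,np.radians(9.8),.0445)
for n,sl in (('y-30',slice(300,330)),('y0',slice(190,210)),('y+15',slice(130,150))):
  g=cv2.GaussianBlur(f.astype(float).mean(2)[:,sl].mean(1)[:,None],(1,9),0)[:,0];e=np.gradient(g)
  print(n,[(70-i/4,round(e[i],1)) for i in range(200,320) if abs(e[i])>2 and abs(e[i])>=abs(e[i-1]) and abs(e[i])>=abs(e[i+1])])
print(proj(load('s3'),(*F(-.0015,.034),.0705)))
"
```

```text
time: 11.35
eef_pos: [0.5068, 0.0369, 0.0504]
ee_rot: [0.998, -0.067, 0.0, -0.0]
contact_force: [-0.8, 0.2, 0.5]
finger_gap: 0.0184
grip_force: 0.0
time: 12.35
eef_pos: [0.509, 0.0374, 0.1377]
ee_rot: [0.998, -0.067, 0.003, -0.0]
contact_force: [0.2, 0.6, -0.7]
finger_gap: 0.0073
grip_force: 30.0
t 12.35 yaw -7.71 tilt -0.99998 pos [0.509  0.0374 0.1377] F [ 0.2  0.6 -0.7] gap 7.3
shift cm [ 8.06 19.49  0.4 ]
y-30 [(3.25, np.float64(-3.6)), (0.25, np.float64(4.3)), (-3.5, np.float64(-5.3)), (-6.75, np.float64(5.2))]
y0 []
y+15 []
[[340.24700361 224.46531977]]
```

```bash
python3 -m jog '[{"linear":[1.5,4,0],"roll":-5,"hand":0.05},{"linear":[3.2,8,0],"roll":-10,"hand":0.05},{"linear":[5,12,0],"roll":-15,"hand":0.05},{"linear":[6.6,16,0],"roll":-17.4,"hand":0.05},{"linear":[8.06,19.5,0],"roll":-17.4,"hand":0.05},{"linear":[8.06,19.5,0],"roll":-17.4,"hand":0.05},{"linear":[8.06,19.5,2],"roll":-17.4,"hand":0.05},{"linear":[8.06,19.5,4],"roll":-17.4,"hand":0.05},{"linear":[8.06,19.5,5.2],"roll":-17.4,"hand":0.05},{"linear":[8.06,19.5,5.2],"roll":-17.4,"hand":0.05}]'
python3 -c "
from h import *
c,s=np.cos(np.radians(9.8)),np.sin(np.radians(9.8))
F=lambda X,Y:(.5496+c*X-s*Y,-.1344+s*X+c*Y)
go(*F(.0075,-.034),.0505)
d=grab('scene','s4');t=grab('top','t4')
a=cv2.resize(cv2.imread('pics/s4.png')[185:275,280:420],None,fx=5.7,fy=5.7,interpolation=cv2.INTER_CUBIC)
cv2.imwrite('pics/s4c.png',a)
for Y in (.039,-.021): print(((proj(d,(*F(.0075,Y),.0795))-[280,185])*5.7).round())
for Y in (.021,-.021): print(((proj(d,(*F(.0075,Y),.0505))-[280,185])*5.7).round())
"
```

```text
time: 13.35
eef_pos: [0.5596, -0.1662, 0.0807]
ee_rot: [0.996, 0.085, -0.001, -0.0]
contact_force: [0.1, -0.7, 6.6]
finger_gap: 0.0075
grip_force: 30.3
t 13.35 yaw 9.7 tilt -1.0 pos [ 0.5596 -0.1662  0.0807] F [ 0.1 -0.7  6.6] gap 7.5
shift cm [0.31 0.09 3.02]
[[309. 196.]]
[[429. 124.]]
[[347. 259.]]
[[429. 207.]]
```

View pics/s4c.png

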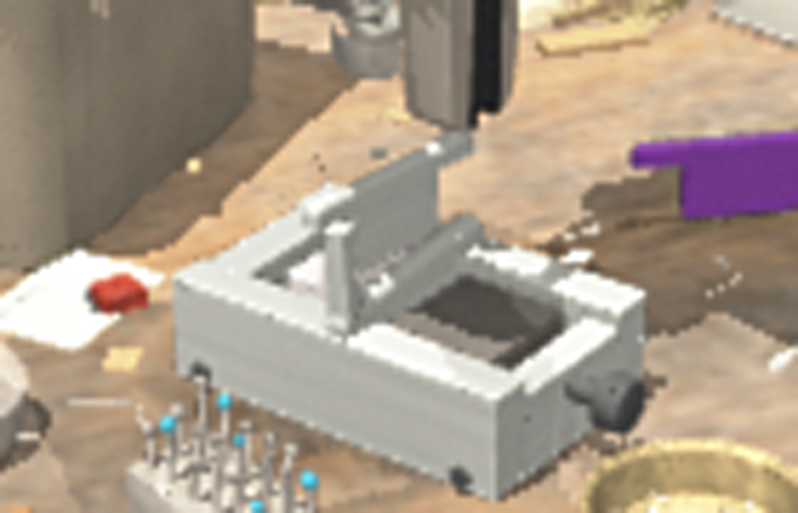

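```bash
python3 -m jog '[{"linear":[0,0.05,-0.5],"roll":0,"hand":0.05},{"linear":[0.33,0.09,-0.5],"roll":0,"hand":0.05},{"linear":[0.33,0.09,-0.5],"roll":0,"hand":0.05},{"linear":[0.33,0.09,-0.2],"roll":0,"hand":0.05},{"linear":[0.33,0.09,0.2],"roll":0,"hand":0.05},{"linear":[0.33,0.09,0.6],"roll":0,"hand":0.05},{"linear":[0.33,0.09,1],"roll":0,"hand":0.05},{"linear":[0.33,0.09,1.3],"roll":0,"hand":0.05},{"linear":[0.33,0.09,1.3],"roll":0,"hand":0.05},{"linear":[0.33,0.09,1.3],"roll":0,"hand":0.05}]'
python3 -c "
from h import *
c,s=np.cos(np.radians(9.8)),np.sin(np.radians(9.8))
F=lambda X,Y:(.5496+c*X-s*Y,-.1344+s*X+c*Y)
go(*F(.0075,-.034),.0505)"
```

```text
time: 14.45
eef_pos: [0.5635, -0.1673, 0.0689]
ee_rot: [0.996, 0.084, -0.0, -0.0]
contact_force: [0.7, -1.3, -0.9]
finger_gap: 0.0075
grip_force: 30.0
t 14.45 yaw 9.69 tilt -1.0 pos [ 0.5635 -0.1673  0.0689] F [ 0.7 -1.3 -0.9] gap 7.5
shift cm [-0.06 -0.08  1.84]
```

```bash
python3 -m jog '[{"linear":[0,-0.05,0.3],"roll":0,"hand":0.05},{"linear":[0,-0.05,0.6],"roll":0,"hand":0.05},{"linear":[0,-0.05,0.9],"roll":0,"hand":0.05},{"linear":[0,-0.05,1.2],"roll":0,"hand":0.05},{"linear":[0,-0.05,1.5],"roll":0,"hand":0.05},{"linear":[0,-0.05,1.6],"roll":0,"hand":0.05},{"linear":[0,-0.05,1.6],"roll":0,"hand":0.05},{"linear":[-0.05,-0.05,1.6],"roll":0,"hand":0.05},{"linear":[-0.1,-0.05,1.6],"roll":0,"hand":0.05},{"linear":[-0.1,-0.05,1.6],"roll":0,"hand":0.05}]'
python3 -c "
from h import *
c,s=np.cos(np.radians(9.8)),np.sin(np.radians(9.8))
F=lambda X,Y:(.5496+c*X-s*Y,-.1344+s*X+c*Y)
go(*F(.0055,-.034),.0505)"
```

```text
time: 15.45
eef_pos: [0.5627, -0.167, 0.0532]
ee_rot: [0.996, 0.084, 0.0, 0.0]
contact_force: [-1.2, 0.4, -1.1]
finger_gap: 0.0075
grip_force: 30.0
t 15.45 yaw 9.68 tilt -1.0 pos [ 0.5627 -0.167   0.0532] F [-1.2  0.4 -1.1] gap 7.5
shift cm [-0.18 -0.04  0.27]
```

```bash
python3 -m jog '[{"linear":[-0.03,0,0],"roll":0,"hand":0.05},{"linear":[-0.06,0,0],"roll":0,"hand":0.05},{"linear":[-0.09,0,0],"roll":0,"hand":0.05},{"linear":[-0.12,0,0],"roll":0,"hand":0.05},{"linear":[-0.15,0,0],"roll":0,"hand":0.05},{"linear":[-0.18,0,0],"roll":0,"hand":0.05},{"linear":[-0.2,0,0],"roll":0,"hand":0.05},{"linear":[-0.22,0,0],"roll":0,"hand":0.05},{"linear":[-0.22,0,0],"roll":0,"hand":0.05},{"linear":[-0.22,0,0],"roll":0,"hand":0.05}]'
```

```text
time: 16.45
eef_pos: [0.5605, -0.1674, 0.0531]
ee_rot: [0.996, 0.084, 0.0, 0.0]
contact_force: [1.7, -0.1, -0.4]
finger_gap: 0.0075
grip_force: 30.0
```

```bash
python3 -m jog '[{"linear":[0,0,0.15],"roll":0,"hand":0.05},{"linear":[0,0,0.27],"roll":0,"hand":0.05},{"linear":[0,0,0.27],"roll":0,"hand":0.05},{"linear":[0,0,0.27],"roll":0,"hand":0.18},{"linear":[0,0,0.27],"roll":0,"hand":0.18},{"linear":[0,0,0.27],"roll":0,"hand":0.18},{"linear":[0,0,0.27],"roll":0,"hand":0.18},{"linear":[0,0,-1],"roll":0,"hand":0.18},{"linear":[0,0,-4],"roll":0,"hand":0.18},{"linear":[0,0,-7],"roll":0,"hand":0.18}]'
python3 -m jog '[{"linear":[0,0,0],"roll":0,"hand":0.18},{"linear":[-2,-4,0],"roll":4,"hand":0.18},{"linear":[-4,-8,0],"roll":8,"hand":0.18},{"linear":[-6,-12,0],"roll":14,"hand":0.18},{"linear":[-8,-16,0],"roll":17.2,"hand":0.18},{"linear":[-8,-16,0],"roll":17.2,"hand":0.18},{"linear":[-8,-16,0],"roll":17.2,"hand":0.18},{"linear":[-8,-16,0],"roll":17.2,"hand":0.18},{"linear":[-8,-16,0],"roll":17.2,"hand":0.18},{"linear":[-8,-16,0],"roll":17.2,"hand":0.18}]'
python3 -c "
from h import *
go(.4378,.0803,.0505)
d=grab('scene','s5');t=grab('top','t5')
a=cv2.resize(cv2.imread('pics/s5.png')[195:255,300:400],None,fx=7.9,fy=7.9,interpolation=cv2.INTER_CUBIC)
cv2.imwrite('pics/s5c.png',a)"
```

```text
time: 17.45
eef_pos: [0.5599, -0.1672, 0.1241]
ee_rot: [0.996, 0.084, -0.001, -0.0]
contact_force: [0.4, -0.1, -1.2]
finger_gap: 0.0166
grip_force: 0.0
time: 18.45
eef_pos: [0.4551, -0.0238, 0.1229]
ee_rot: [0.998, -0.066, 0.0, 0.0]
contact_force: [0.4, -0.4, 0.0]
finger_gap: 0.0166
grip_force: 0.0
t 18.45 yaw -7.56 tilt -1.0 pos [ 0.4551 -0.0238  0.1229] F [ 0.4 -0.4  0. ] gap 16.6
shift cm [ -3.08 -10.09   7.24]
```

View pics/s5c.png

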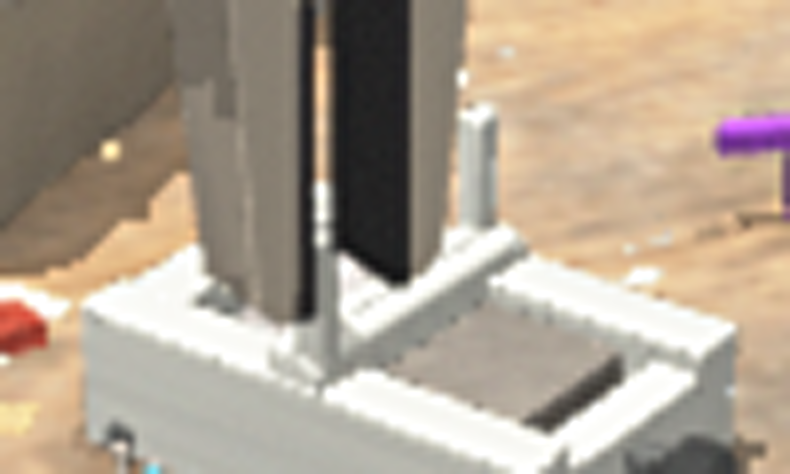

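Both plates sit together, the thick tab at crop (322,190) and the middle tab at (478,110). Now the thin plate.

```bash
python3 -m jog '[{"linear":[-1,-4,0],"roll":0,"hand":0.2},{"linear":[-2,-7.5,0],"roll":0,"hand":0.2},{"linear":[-3.05,-10.1,0],"roll":0,"hand":0.2},{"linear":[-3.05,-10.1,0],"roll":0,"hand":0.2},{"linear":[-3.05,-10.1,2],"roll":0,"hand":0.2},{"linear":[-3.05,-10.1,4],"roll":0,"hand":0.2},{"linear":[-3.05,-10.1,6],"roll":0,"hand":0.2},{"linear":[-3.05,-10.1,7.2],"roll":0,"hand":0.2},{"linear":[-3.05,-10.1,7.2],"roll":0,"hand":0.2},{"linear":[-3.05,-10.1,7.2],"roll":0,"hand":0.2}]' 40
python3 -m jog '[{"linear":[0,0,0],"roll":0,"hand":0.05},{"linear":[0,0,0],"roll":0,"hand":0.05},{"linear":[0,0,0],"roll":0,"hand":0.05},{"linear":[0,0,0],"roll":0,"hand":0.05},{"linear":[0,0,0],"roll":0,"hand":0.05},{"linear":[0,0,0],"roll":0,"hand":0.05},{"linear":[0,0,-2],"roll":0,"hand":0.05},{"linear":[0,0,-5],"roll":0,"hand":0.05},{"linear":[0,0,-8.4],"roll":0,"hand":0.05},{"linear":[0,0,-8.4],"roll":0,"hand":0.05}]'
python3 -c "
from h import *
c,s=np.cos(np.radians(9.8)),np.sin(np.radians(9.8))
F=lambda X,Y:(.5496+c*X-s*Y,-.1344+s*X+c*Y)
go(*F(.0125,0),.134)
t=load('t5');f=rectify(t,.5496,-.1344,np.radians(9.8),.0445)
cv2.imwrite('pics/t5r.png',cv2.cvtColor(f,cv2.COLOR_RGB2BGR))
for Y in (32,28,-15,-20,-28):
  i0=int((50-Y)*4); g=f.astype(float).mean(2)[:,i0-6:i0+6].mean(1); print(Y,[int(g[int((70-X)*4)]) for X in range(20,-13,-1)])
"
```

```text
time: 19.55
eef_pos: [0.4377, 0.0807, 0.0512]
ee_rot: [0.998, -0.066, -0.0, 0.0]
contact_force: [0.6, -0.2, 0.2]
finger_gap: 0.0185
grip_force: 0.0
time: 20.55
eef_pos: [0.4401, 0.0816, 0.1386]
ee_rot: [0.998, -0.065, 0.003, -0.001]
contact_force: [0.1, 0.3, 0.7]
finger_gap: 0.0066
grip_force: 40.0
t 20.55 yaw -7.51 tilt -0.99998 pos [0.4401 0.0816 0.1386] F [0.1 0.3 0.7] gap 6.6
shift cm [14.87 19.61  0.52]
32 [229, 228, 228, 228, 228, 227, 228, 228, 229, 228, 223, 217, 211, 212, 220, 228, 229, 229, 231, 233, 237, 234, 229, 204, 141, 89, 88, 115, 130, 141, 150, 154, 159]
28 [232, 232, 231, 230, 228, 225, 224, 225, 227, 230, 228, 220, 215, 217, 224, 229, 224, 209, 190, 181, 177, 169, 156, 149, 139, 125, 118, 119, 126, 135, 144, 149, 155]
-15 [244, 243, 221, 182, 147, 143, 149, 152, 152, 148, 148, 154, 172, 198, 221, 229, 219, 195, 175, 180, 201, 218, 223, 221, 203, 172, 137, 111, 103, 110, 124, 128, 127]
-20 [227, 217, 198, 167, 140, 125, 126, 126, 119, 111, 98, 101, 126, 167, 204, 220, 208, 180, 156, 154, 187, 223, 235, 226, 205, 168, 120, 83, 71, 78, 81, 85, 89]
-28 [231, 230, 230, 230, 230, 230, 230, 231, 232, 229, 223, 204, 182, 178, 192, 201, 200, 187, 169, 176, 203, 225, 230, 219, 196, 178, 175, 191, 217, 235, 233, 230, 230]
```

```bash
python3 -m jog '[{"linear":[2.5,3.3,0],"roll":-5,"hand":0.05},{"linear":[5,6.6,0],"roll":-10,"hand":0.05},{"linear":[7.5,10,0],"roll":-15,"hand":0.05},{"linear":[10,13.3,0],"roll":-17.3,"hand":0.05},{"linear":[12.5,16.5,0],"roll":-17.3,"hand":0.05},{"linear":[14.5,19.2,0],"roll":-17.3,"hand":0.05},{"linear":[15.1,19.6,0],"roll":-17.3,"hand":0.05},{"linear":[15.1,19.6,2],"roll":-17.3,"hand":0.05},{"linear":[15.1,19.6,3.5],"roll":-17.3,"hand":0.05},{"linear":[15.1,19.6,3.5],"roll":-17.3,"hand":0.05}]'
python3 -c "
from h import *
c,s=np.cos(np.radians(9.8)),np.sin(np.radians(9.8))
F=lambda X,Y:(.5496+c*X-s*Y,-.1344+s*X+c*Y)
go(*F(.0123,0),.085)"
```

```text
time: 21.55
eef_pos: [0.5591, -0.1319, 0.0972]
ee_rot: [0.996, 0.086, -0.002, -0.001]
contact_force: [-1.4, 0.5, -0.3]
finger_gap: 0.0065
grip_force: 40.0
t 21.55 yaw 9.81 tilt -0.99999 pos [ 0.5591 -0.1319  0.0972] F [-1.4  0.5 -0.3] gap 6.5
shift cm [0.25 0.09 1.22]
```

```bash
python3 -m jog '[{"linear":[0.2,0.05,0],"roll":0,"hand":0.05},{"linear":[0.2,0.05,0],"roll":0,"hand":0.05},{"linear":[0.2,0.05,0.6],"roll":0,"hand":0.05},{"linear":[0.2,0.05,0.9],"roll":0,"hand":0.05},{"linear":[0.2,0.05,0.9],"roll":0,"hand":0.05},{"linear":[0.2,0.05,0.9],"roll":0,"hand":0.05},{"linear":[0.2,0.05,0.9],"roll":0,"hand":0.05},{"linear":[0.2,0.05,0.9],"roll":0,"hand":0.05},{"linear":[0.2,0.05,0.9],"roll":0,"hand":0.05},{"linear":[0.2,0.05,0.9],"roll":0,"hand":0.05}]'
python3 -c "
from h import *
c,s=np.cos(np.radians(9.8)),np.sin(np.radians(9.8))
F=lambda X,Y:(.5496+c*X-s*Y,-.1344+s*X+c*Y)
go(*F(.0123,0),.0505)
d=grab('scene','s6')
a=cv2.resize(cv2.imread('pics/s6.png')[185:255,290:395],None,fx=7.5,fy=7.5,interpolation=cv2.INTER_CUBIC)
z=bot.sense()['eef_pos'][2]-.0509
for X,Y,Z in ((.0103,.021,.014+z),(.0103,-.021,.014+z),(.0103,.039,.0405+z),(.0103,-.039,.0405+z)): print(((proj(d,(*F(X,Y),Z))-[290,185])*7.5).round())
cv2.imwrite('pics/s6c.png',a)"
```

```text
time: 22.55
eef_pos: [0.5636, -0.1332, 0.091]
ee_rot: [0.996, 0.085, 0.0, 0.0]
contact_force: [-0.9, 0.4, -1.0]
finger_gap: 0.0065
grip_force: 40.0
t 22.55 yaw 9.79 tilt -1.0 pos [ 0.5636 -0.1332  0.091 ] F [-0.9  0.4 -1. ] gap 6.5
shift cm [-0.17 -0.12  4.05]
[[371. 323.]]
[[480. 256.]]
[[321. 250.]]
[[525. 128.]]
```

View pics/s6c.png

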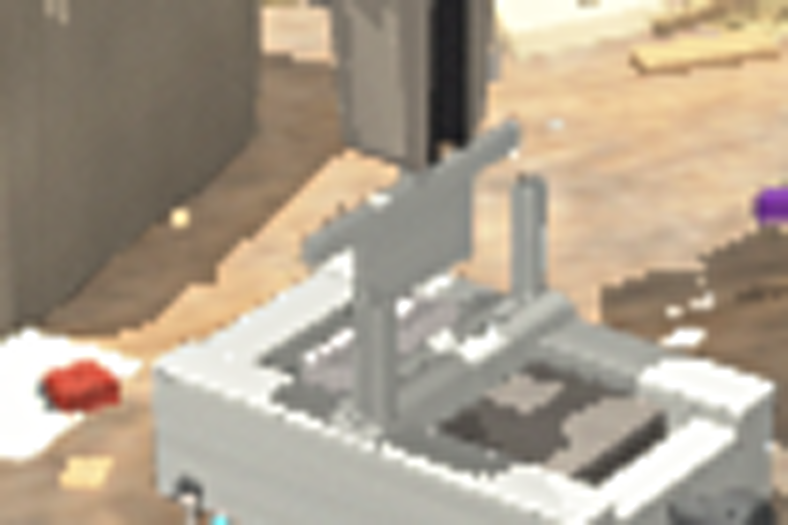

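The thin plate is square, shoulder ends at crop (305,250) and (518,130), clear of the two seated plates. I correct by 1.7 mm and lower it into the mouth.

```bash
python3 -m jog '[{"linear":[-0.17,-0.1,0],"roll":0,"hand":0.05},{"linear":[-0.17,-0.1,0.3],"roll":0,"hand":0.05},{"linear":[-0.17,-0.1,0.7],"roll":0,"hand":0.05},{"linear":[-0.17,-0.1,1],"roll":0,"hand":0.05},{"linear":[-0.17,-0.1,1.3],"roll":0,"hand":0.05},{"linear":[-0.17,-0.1,1.5],"roll":0,"hand":0.05},{"linear":[-0.17,-0.1,1.7],"roll":0,"hand":0.05},{"linear":[-0.17,-0.1,1.9],"roll":0,"hand":0.05},{"linear":[-0.17,-0.1,2],"roll":0,"hand":0.05},{"linear":[-0.17,-0.1,2],"roll":0,"hand":0.05}]'
```

```text
time: 23.6
eef_pos: [0.5617, -0.1325, 0.0709]
ee_rot: [0.996, 0.085, -0.0, -0.0]
contact_force: [0.5, -0.2, -0.4]
finger_gap: 0.007
grip_force: 40.0
```

Bottom at z ≈ 34 mm, past the neighbours' shoulders, with no contact.

```bash
python3 -m jog '[{"linear":[0,0,0.2],"roll":0,"hand":0.05},{"linear":[0,0,0.4],"roll":0,"hand":0.05},{"linear":[0,0,0.6],"roll":0,"hand":0.05},{"linear":[0,0,0.8],"roll":0,"hand":0.05},{"linear":[0,0,1],"roll":0,"hand":0.05},{"linear":[0,0,1.2],"roll":0,"hand":0.05},{"linear":[0,0,1.2],"roll":0,"hand":0.05},{"linear":[0,0,1.2],"roll":0,"hand":0.05},{"linear":[0,0,1.2],"roll":0,"hand":0.05},{"linear":[0,0,1.2],"roll":0,"hand":0.05}]'
```

```text
time: 24.6
eef_pos: [0.5615, -0.1324, 0.0588]
ee_rot: [0.996, 0.085, -0.0, -0.0]
contact_force: [-2.5, -0.9, -1.6]
finger_gap: 0.0069
grip_force: 40.0
```

```bash
python3 -m jog '[{"linear":[0,0,0.2],"roll":0,"hand":0.05},{"linear":[0,0,0.4],"roll":0,"hand":0.05},{"linear":[0,0,0.6],"roll":0,"hand":0.05},{"linear":[0,0,0.75],"roll":0,"hand":0.05},{"linear":[-0.05,0,0.8],"roll":0,"hand":0.05},{"linear":[-0.1,0,0.82],"roll":0,"hand":0.05},{"linear":[-0.15,0,0.82],"roll":0,"hand":0.05},{"linear":[-0.15,0,0.82],"roll":0,"hand":0.05},{"linear":[-0.15,0,0.82],"roll":0,"hand":0.05},{"linear":[-0.15,0,0.82],"roll":0,"hand":0.05}]'
```

```text
time: 25.6
eef_pos: [0.5616, -0.1326, 0.0517]
ee_rot: [0.996, 0.085, 0.001, 0.0]
contact_force: [-1.8, 1.0, 7.9]
finger_gap: 0.0068
grip_force: 40.0
```

```bash
python3 -m jog '[{"linear":[0,0,0],"roll":0,"hand":0.16},{"linear":[0,0,0],"roll":0,"hand":0.16},{"linear":[0,0,0],"roll":0,"hand":0.16},{"linear":[0,0,0],"roll":0,"hand":0.16},{"linear":[0,0,-1],"roll":0,"hand":0.16},{"linear":[0,0,-3],"roll":0,"hand":0.16},{"linear":[0,0,-6],"roll":0,"hand":0.16},{"linear":[0,0,-10],"roll":0,"hand":0.16},{"linear":[-4,0,-13],"roll":0,"hand":0.16},{"linear":[-8,0,-13],"roll":0,"hand":0.16}]'
python3 -m jog '[{"linear":[-5,0,0],"roll":0,"hand":0.16},{"linear":[-10,0,0],"roll":0,"hand":0.16},{"linear":[-15,0,0],"roll":0,"hand":0.16},{"linear":[-15,4,0],"roll":0,"hand":0.16},{"linear":[-15,8,0],"roll":0,"hand":0.16},{"linear":[-15,12,0],"roll":0,"hand":0.16},{"linear":[-15,16,0],"roll":0,"hand":0.16},{"linear":[-15,16,0],"roll":0,"hand":0.16},{"linear":[-15,16,0],"roll":0,"hand":0.16},{"linear":[-15,16,0],"roll":0,"hand":0.16}]'
python3 -c "
from h import *
d=grab('scene','s7');t=grab('top','t7')
f=rectify(t,.5496,-.1344,np.radians(9.8),.040)
f0=rectify(load('top0'),.5496,-.1344,np.radians(9.8),.040)
for Y in (-17,-10,10,17):
  i0=int((50-Y)*4)
  for q in (f0,f): g=q.astype(float).mean(2)[:,i0-8:i0+8].mean(1); print(Y,[int(g[int((70-X)*4)]) for X in range(36,-10,-1)])
b=cv2.resize(cv2.imread('pics/s7.png')[195:265,305:400],(380,280),interpolation=cv2.INTER_CUBIC)
cv2.imwrite('pics/s7c.png',np.hstack([b,cv2.resize(f[:,:,::-1],(400,560))[100:380]]))"
```

```text
time: 26.6
eef_pos: [0.4837, -0.1471, 0.1853]
ee_rot: [0.996, 0.086, 0.004, 0.001]
contact_force: [0.2, 0.1, -1.0]
finger_gap: 0.015
grip_force: 0.0
time: 27.6
eef_pos: [0.3604, -0.3285, 0.1808]
ee_rot: [0.996, 0.085, -0.0, -0.0]
contact_force: [0.6, -0.3, -0.1]
finger_gap: 0.0146
grip_force: 0.0
-17 [210, 203, 193, 184, 188, 202, 223, 237, 246, 248, 248, 248, 248, 248, 248, 250, 248, 245, 216, 175, 146, 151, 159, 161, 161, 159, 150, 137, 127, 129, 151, 185, 214, 227, 231, 232, 231, 229, 226, 226, 224, 219, 202, 174, 148, 135]
-17 [193, 185, 192, 209, 228, 241, 249, 249, 249, 250, 250, 251, 251, 251, 249, 243, 215, 177, 153, 158, 163, 159, 164, 182, 205, 222, 225, 205, 194, 212, 233, 235, 219, 193, 181, 200, 228, 240, 237, 228, 203, 165, 127, 108, 112, 123]
-10 [146, 157, 154, 125, 109, 140, 191, 227, 245, 252, 247, 247, 247, 248, 249, 249, 246, 231, 208, 178, 160, 153, 158, 160, 161, 157, 152, 143, 138, 153, 182, 212, 228, 238, 236, 235, 235, 235, 235, 234, 233, 219, 194, 165, 150, 143]
-10 [139, 124, 122, 159, 205, 234, 248, 253, 249, 249, 249, 250, 250, 251, 248, 230, 203, 174, 16
[... 372 characters left out ...]
0 [124, 126, 136, 166, 200, 228, 246, 253, 250, 249, 250, 250, 250, 250, 249, 232, 205, 178, 166, 161, 161, 158, 155, 174, 204, 226, 226, 210, 189, 193, 222, 232, 211, 184, 169, 181, 214, 239, 244, 231, 204, 164, 127, 112, 132, 157]
17 [123, 125, 139, 155, 156, 166, 189, 217, 238, 248, 250, 248, 248, 249, 250, 249, 249, 240, 209, 174, 157, 158, 159, 161, 162, 160, 150, 138, 136, 149, 178, 207, 223, 223, 224, 226, 229, 231, 234, 237, 232, 225, 198, 166, 146, 147]
17 [126, 134, 135, 156, 192, 225, 243, 250, 251, 250, 250, 250, 251, 251, 252, 243, 214, 181, 162, 163, 162, 164, 172, 188, 210, 226, 227, 216, 212, 219, 232, 238, 224, 201, 194, 208, 226, 235, 237, 232, 206, 170, 132, 113, 117, 138]
```

View pics/s7c.png

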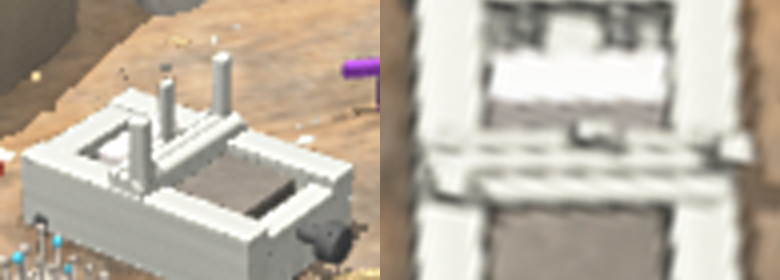

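The picture shows all three tabs upright and the shoulders side by side. The jaw edge has moved from about 17.9 to 19.9 mm, so the jaw is back about 2 mm. I check the tab heights, then hand in.

```bash
python3 -c "
from h import *
c,s=np.cos(np.radians(9.8)),np.sin(np.radians(9.8))
F=lambda X,Y:(.5496+c*X-s*Y,-.1344+s*X+c*Y)
d=load('s7')
for n,X,Y,m in (('thick',-.002,.034,(139,118)),('mid',.005,-.034,(222,53)),('thin',.010,0,(167,80))): print(n,((proj(d,(*F(X,Y),.0705))-[305,195])*4).round(),m, ((proj(d,(*F(X,Y),.0735))-[305,195])*4).round())
print(bot.sense()['contact_force'])
"
```

```text
thick [[142. 118.]] (139, 118) [[142. 112.]]
mid [[223.  56.]] (222, 53) [[223.  50.]]
thin [[168.  81.]] (167, 80) [[168.  75.]]
[0.20575207 0.16890879 0.17468799]
```

All three tabs are at seated height, within about 1 mm.

```bash
python3 -c "
from workcell import bot
print(bot.job_done())"
```

```text
the job is handed in; nothing more can be done
None
```

I packed the gap with all three plates (thick, middle, thin), seated and released, with the jaw held back about 2 mm as measured in the camera image, and handed the job in at about 28 s; it returned no verdict.

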